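Dispense a dishwasher tablet into the scoop

ROBOT

A 6-joint arm with a two-finger parallel gripper is mounted at the origin on the work surface. World frame = base frame: x ahead of the robot, y to its left, z up, the work surface at z = 0. Lengths are in mm, angles in rad, forces in N, time in s.
With the tool pointing down it reaches from about 325 to 1000 mm from the base axis. Payload 5.1 kg.
Tool frame: the origin (TCP) lies at the very end of the fingers, on their centre line; the grasp point (between the pads) lies 19 mm behind it; z points along the fingers, y is the line along which they close (so a half turn about z gives the same grasp; the last joint's range is limited). The gripper opens to 85 mm and grips with 20 to 120 N. Pads are 22 mm wide; open, the fingers measure 114 mm over their backs; the gripper's body (76 mm by 85 mm) begins 54 mm behind the grasp point. The pads swing forward as they close: fully open they stand 13 mm farther back than shut.
Start: joints at [1.123, 0.124, 1.65, -0, 1.367, -0.083], TCP at [231.915, 607.207, 231.322] pointing down, gripper open.
Joint ranges: [-2.61, 2.61], [-1.02, 2.33], [0.03, 2.71], [-1.35, 4.49], [0.32, 2.68], [-2.91, 2.91]. Speed limits (rad/s): [2.57, 2.57, 3.14, 3.14, 3.14, 3.14].

INTERFACE

Orientations are given as a unit quaternion [x, y, z, w].
In Python, from workcell import arm, get_image, camera_info, masks_of gives the robot as it stands.
- The arm moves only by the tool drive_tool, never from a script. Its argument "rows" is a list of rows, each a list of 3 entries, a list of its own where there are three numbers: the closure, from 0 (fully open) to 1 (shut), then the shift along the tool's x, y, z in units of 40 mm (1.0 is 40 mm), then the turn, a rotation vector about the tool's x, y, z in rad. A call has 1 to 12 rows; each row is the pose to reach, as a shift and turn from the pose commanded when the call began, along the tool's axes at that moment; what a row does not reach only later rows make up. A row lasts 1/12 s, in which the tool goes at most 41.7 mm and 7.16 degrees, less where a joint would pass 70% of its speed; a pose out of reach is approached as far as the arm can. A call with a gripper value outside its range is refused whole. The fingers move at their own pace and stop on an object; "newtons" is the grip in N (left out, the last holds). Time passes only in rows, so rows that repeat a pose let the fingers close. It gives the time, the measured TCP pose, the force, the opening and the grip force at its end, in the units of the state.
- arm.sense(): the state, without advancing time (a new reading comes with each control period).
- get_image(name): name is "scene" or "top" or "wrist"; returns (picture, depth): 420x560x3 uint8, blue, green, red; 420x560 float32, mm along the optical axis (not along the pixel's ray), 0 where there is no reading.
- camera_info(name): a dict with "mtx" (3x3 intrinsics, pixels), "T" (4x4, takes a point from camera to world coordinates); the wrist camera has in their place "hand_eye" (4x4, takes a point from camera to tool coordinates, whose origin is the TCP and whose axes are the flange's). Camera axes: x right, y down, z forward; pixel columns grow to the right and rows downward; lengths in mm; the calibration is good to about 2 mm. A picture is of the moment at which its call begins: read the wrist's pose just before it. camera_info takes no time and is no camera call.
- arm.close_job(): hands the job in; it is judged then, once.
Trained networks look in the newest picture that a camera, given by its name, has taken for a name from the list of things; names that differ only in an ending like _2 or _b are one class to them, and where a whole thing is asked for, a point or a joint stands for the part that bears it (a point fixed in the world has none). Each returns a list of dicts, best first, with "p" (0 to 1); they miss things now and then, are a little off and sometimes report something else, mostly with a low value. They report only what shows in the picture. A call takes as long as a camera call. They do not tell look-alikes from the thing itself.
- masks_of(camera, label): "pixels" (420x560 bool, what is visible of it) and "box" ([centre column, centre row, width, height] in pixels, round what is visible of it).
The state is a dict: "t": time; "qpos": joint angles; "qvel": joint speeds; "joint_torque": joint torques, N m; "tcp_pos": TCP position; "ee_rot": TCP orientation; "ft_force": force on the tool from outside, world axes, zero at the start; "moment": the same for the moment, N m; "width": finger opening in mm; "grasp_force": force on a finger pad.
Only numpy, scipy, OpenCV 4.12 (cv2) and the standard library are available. Lean on these libraries where they do the work, as an engineer would, in place of code of your own. Each camera call takes 0.05 s, during which the arm holds its last target. There are 200 camera calls.

TASK

Stand the green scoop on the worktop with its bowl centred under the tablet dispenser's outlet. Then press the dispenser's orange cap straight down, gently, through the soft first stop to the firm second stop, hold it fully down for a second, and release it so that it comes all the way up and the tablet lies in the scoop, still standing under the outlet. Do not force the dispenser beyond its stop, and leave the other things on the worktop where they are.

Things in the scene. Friction and masses are not known exactly. Their poses are not given: they have to be found in the camera images.
- dispenser: Dishwasher-tablet dispenser, fixed to the worktop (foot 68 mm across, 8 mm thick): white upright column 50 mm across, 150 mm tall, a clear magazine carried by a bridge on its local -y side, a press-down plunger on top. Origin at the foot's underside on the column's axis, z up. More than 24 N from the robot anywhere on it, plunger included, damages it.
- column_top (a point): Centre of the column's top, 150 mm above the worktop. Here the plunger rises: steel sleeve 28 mm across, dark rod 16 mm, brass screw 12 mm, flat orange cap 46 mm across, 10 mm thick. The cap is screwed out by a differing, unmeasured amount (it does not slip): the unpressed cap's top stands 194 to 234 mm above the worktop and must be found by touch or sight.
- outlet (a point): Centre of the magazine's underside where the tablet drops out, 86 mm above the worktop, 85 mm from the column axis along the dispenser's local -y. The magazine is clear, open-topped, 48 (x) by 38 (y) mm outside, 86 to 148 mm above the worktop, closed below by an orange sliding gate.
- cap (a joint): Travel of the orange cap down towards the steel sleeve, m: 0 up, 0.012 at the soft first stop. Takes 1.5 N to start and 3.5 N at the first stop, where resistance jumps. Springs back when released.
- sleeve (a joint): Further travel of cap and sleeve together down into the column, m: 0 up, 0.008 at the solid second stop. Starts at about 6 N, reaches the stop at about 10 N; a few N more makes sure; springs back when released. It opens the gate, 5 mm per mm; the tablet drops once about 0.006 is passed.
- scoop: Green plastic scoop, about 70 g: round flat-bottomed bowl 68 mm across at the foot, 76 mm at the rim, 42 mm tall, wall 3 mm, with a straight level handle along its local -y, 16 mm wide, 10 mm thick, from 36 to 141 mm from the bowl's axis. Origin at the centre of the bowl's underside, z up.
- scoop_grip (a point): Point on the handle's middle line to grip from above, 95 mm from the bowl's axis, 34 mm above the bowl's underside (middle of the handle's thickness).
- scoop_bowl (a point): Centre of the bowl's inner floor, 4 mm above its underside.
- tablet_center (a point): Middle of the blue dishwasher tablet, 36 x 26 x 15 mm, 20 g, loaded in the magazine on the gate.
- soap: Bystander: clear washing-up bottle with red cap, 64 mm across, 200 mm tall; origin at its underside.
- mug: Bystander: blue mug, 80 mm across, 90 mm tall; origin at its underside.
- spice: Bystander: spice jar with black lid, 48 mm across, 90 mm tall; origin at its underside.
- bowl: Bystander: white bowl, 120 mm across, 50 mm tall; origin at its underside.
- brush: Bystander: pastry brush with white handle, 220 mm long, lying flat; origin at its underside.
- tumbler: Bystander: green glass tumbler, 68 mm across, 100 mm tall; origin at its underside.
Things that resemble listed ones, but are neither listed nor needed, are in the scene too. Leave any purple look-alike of the dispenser alone.

How it is judged (in metres and radians):
On the way, in this order (a step that is already met when the one before it is completed fails the run):
1. the scoop stands on the worktop with its bowl under the outlet (horizontal distance between scoop_bowl and outlet below 0.02 m and height (world z) of scoop below 0.004 m and angle between scoop's own z axis and vertical below 0.1 rad and linear speed of scoop below 0.02 m/s and contact force between the fingers and scoop below 0.1 N), for 0.2 s.
2. the fingers press the cap down to the second stop and hold it there (value of joint sleeve above 0.0065 m and value of joint cap above 0.0105 m and contact force between the fingers and dispenser above 5 N), for 0.5 s.
At the end, for the whole second after the job is handed in: The scoop stands upright on the worktop, its bowl centre within 25 mm of below the outlet; the tablet lies inside the bowl; the cap is back up (cap within 2 mm, sleeve within 1 mm of its rest) (horizontal distance between scoop_bowl and outlet below 0.025 m and height (world z) of scoop below 0.004 m and angle between scoop's own z axis and vertical below 0.1 rad and horizontal distance between tablet_center and scoop_bowl below 0.034 m and z of tablet_center in the frame of scoop between 0.004 and 0.04 m and value of joint cap below 0.002 m and value of joint sleeve below 0.001 m and linear speed of scoop below 0.02 m/s); the robot touches nothing.
It fails at once if the dispenser is loaded with more than 24 N by the robot (contact force between any of the fingers, the arm and dispenser above 24 N).
It fails at once if a bystander is moved more than 20 mm (distance of any of soap, mug, spice, bowl, brush, tumbler from where it was at the start of the episode above 0.02 m).
It also fails if it takes over 64 s, if anything falls off the work surface, if the arm or the gripper's body presses on something with over 40 N, if the wrist force passes 120 N, or if a joint passes its speed limit or range.

## Working session

There is one attempt and no reset: what is moved stays moved. The work goes in short steps, Python scripts to look and compute and a tool call to move; the robot and the scene stay as the last step left them, time stands still between calls to the robot, and variables do not carry over. Pictures are saved under pics/ and viewed, at most 10 in all, crops included, and the job is handed in when it is done.

Besides the shell and the picture viewer there is one more tool, called after "Request:" as name(argument=value, ...), one argument or row to a line, values as JSON. drive_tool: Moves the arm, as the interface text tells. Its arguments: {"type":"object","properties":{"rows":{"type":"array"},"newtons":{"type":"number"}},"required":["rows"]}

```bash
mkdir -p pics; ls; cat > h.py <<'E'
import numpy as np, cv2
from workcell import arm,get_image,camera_info,masks_of
def cloud(cam,d,T=None):
    ci=camera_info(cam); K=np.array(ci["mtx"]); T=np.array(ci["T"]) if T is None else T
    v,u=np.mgrid[:d.shape[0],:d.shape[1]]
    P=np.stack([(u-K[0,2])/K[0,0]*d,(v-K[1,2])/K[1,1]*d,d],-1)
    W=P@T[:3,:3].T+T[:3,3]; W[d<=0]=np.nan; return W
E
python3 - <<'E'
from h import *
s=arm.sense(); print(s)
for c in ["scene","top"]:
    im,d=get_image(c); cv2.imwrite(f"pics/{c}0.png",im); W=cloud(c,d); np.save(f"{c}0.npy",W)
    print(c,np.array(camera_info(c)["T"]).round(2).tolist())
    for l in ["dispenser","scoop","cap","tablet_center","soap","mug","spice","bowl","brush","tumbler"]:
        for m in masks_of(c,l):
            p=W[m["pixels"]]; p=p[~np.isnan(p[:,0])]
            if len(p): print(c,l,round(m["p"],2),np.round(m["box"]),np.nanmedian(p,0).round(),np.percentile(p,2,axis=0).round(),np.percentile(p,98,axis=0).round())
E
```

```text
pics
{'t': 0.0, 'qpos': array([ 1.12337793e+00,  1.24517657e-01,  1.65166076e+00, -2.14769774e-05,
        1.36749928e+00, -8.25988197e-02]), 'qvel': array([ 0.00077668,  0.00132981, -0.00091583,  0.00072689,  0.00217022,
       -0.00042361]), 'joint_torque': array([ 1.74831821e-03, -4.23604381e+01, -3.65456808e+01,  8.10032157e-05,
        7.08210093e-03,  9.15338717e-06]), 'tcp_pos': array([231.67657984, 606.66252726, 230.05272415]), 'ee_rot': array([ 1.81397665e-01,  9.83409274e-01, -1.00887696e-03, -2.62905496e-04]), 'ft_force': array([-0.14712843,  0.03873343,  0.83250898]), 'moment': array([ 0.01822813, -0.02005098, -0.02949404]), 'grasp_force': 0.0, 'width': 85.26945589969552}
scene [[0.79, 0.32, -0.52, 1135.78], [0.61, -0.45, 0.65, -772.17], [-0.02, -0.83, -0.55, 740.77], [0.0, 0.0, 0.0, 1.0]]
scene dispenser 0.77 [182. 205.  58.  73.] [ 357. -155.  116.] [ 306. -237.    4.] [ 374. -111.  195.]
scene dispenser 0.68 [307. 179.  46.  69.] [545. 158. 118.] [496.  75.   5.] [566. 197. 205.]
scene dispenser 0.37 [237. 250.  47.  43.] [ 509. -114.   32.] [ 465. -233.    2.] [535. -
[... 1836 characters left out ...]
79.  30.] [ 510. -116.   10.] [ 471. -232.   -1.] [533. -71.  44.]
top mug 0.77 [142. 156.  55.  42.] [707. 261.  43.] [665. 214.   2.] [741. 316.  93.]
top spice 0.87 [111. 288.  37.  21.] [404. 305.  87.] [383. 292.  10.] [426. 333.  94.]
top bowl 0.77 [231. 127.  51.  49.] [781.  64.  22.] [720.   7.   2.] [824. 114.  52.]
top bowl 0.73 [160. 219.  23.  23.] [540. 179. 204.] [518. 159. 149.] [560. 202. 208.]
top brush 0.62 [340. 138.  21.  89.] [ 729. -187.   19.] [ 655. -211.   13.] [ 855. -170.   24.]
top tumbler 0.69 [430. 268.  39.  34.] [ 445. -392.   55.] [ 414. -413.    1.] [ 473. -349.  103.]
top tumbler 0.19 [112. 289.  36.  23.] [403. 305.  87.] [383. 292.  12.] [424. 335.  94.]
```

```bash
python3 - <<'E'
from h import *
t=cv2.imread("pics/top0.png"); s=cv2.imread("pics/scene0.png")
a=cv2.resize(t[110:350,90:490],(800,480)); cv2.imwrite("pics/a.png",a)
c=cv2.resize(s[130:290,140:360],(800,582),interpolation=cv2.INTER_CUBIC); cv2.imwrite("pics/c.png",c)
W=np.load("top0.npy")
def m_of(l):
    return masks_of("top",l)
# cap circle, column axis, tablet
for l in ["cap","scoop","dispenser","tablet_center"]:
    for m in m_of(l):
        p=W[m["pixels"]]; p=p[~np.isnan(p[:,0])]; zt=np.percentile(p[:,2],90)
        for lo,hi in ([(zt-6,zt+6)] if l in("cap","tablet_center") else [(28,60)] if l=="scoop" else [(140,156),(3,14)]):
            q=p[(p[:,2]>lo)&(p[:,2]<hi)]
            if len(q)>8:
                r=cv2.minEnclosingCircle(q[:,:2].astype(np.float32)); b=cv2.minAreaRect(q[:,:2].astype(np.float32)); print(l,m["p"],lo,hi,len(q),q.mean(0).round(1),np.round(r[0],1),round(r[1],1),b)
E
```

```text
cap 0.84 200.71704367367545 212.71704367367545 387 [538.  179.6 204.4] [538.5 179.8] 22.4 ((537.494873046875, 179.86325073242188), (41.630313873291016, 44.19199752807617), 2.153475046157837)
cap 0.67 190.52921003138886 202.52921003138886 443 [ 347.8 -133.3  194.3] [ 348.  -133.2] 22.7 ((347.57147216796875, -132.509765625), (44.06968688964844, 43.12520980834961), 89.20183563232422)
scoop 0.91 28 60 507 [ 510.  -157.9   39.4] [ 507.4 -153.6] 88.4 ((518.2847290039062, -149.19418334960938), (74.3266372680664, 173.47117614746094), 21.634153366088867)
scoop 0.27 28 60 195 [ 444.5 -387.2   44.7] [ 442.9 -379.4] 29.8 ((443.1314392089844, -379.4511413574219), (53.31345748901367, 58.40239715576172), 10.814146995544434)
dispenser 0.64 140 156 326 [526.4 135.9 148.7] [527.  132.9] 59.3 ((528.5733032226562, 132.8278045654297), (112.88758850097656, 47.91960525512695), 77.74688720703125)
dispenser 0.64 3 14 95 [515.  179.4   7.8] [517.9 165.3] 46.3 ((515.211181640625, 165.53245544433594), (91.2446517944336, 21.056482315063477), 85.48941040039062)
tablet_center 0.56 103.34042561539422 115.34042561539422 144 [522.1  98.3 106.7] [521.6  98.4] 18.0 ((521.4451293945312, 98.33689880371094), (22.059221267700195, 32.438232421875), 78.85741424560547)
```

View pics/a.png

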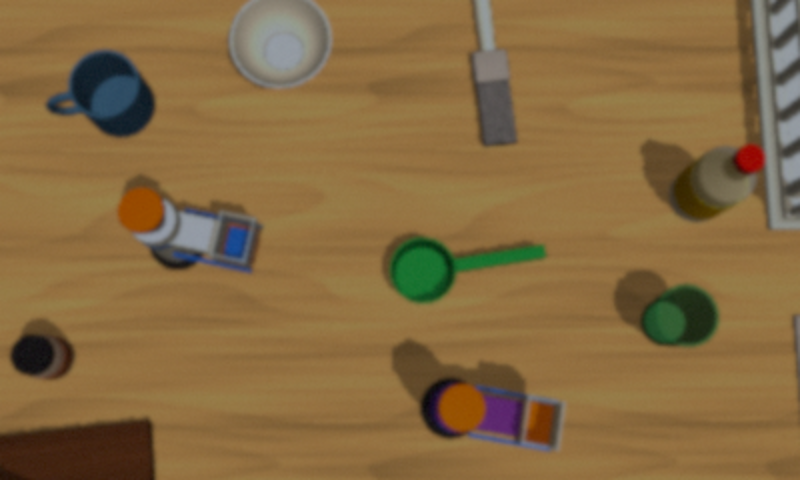

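View pics/c.png

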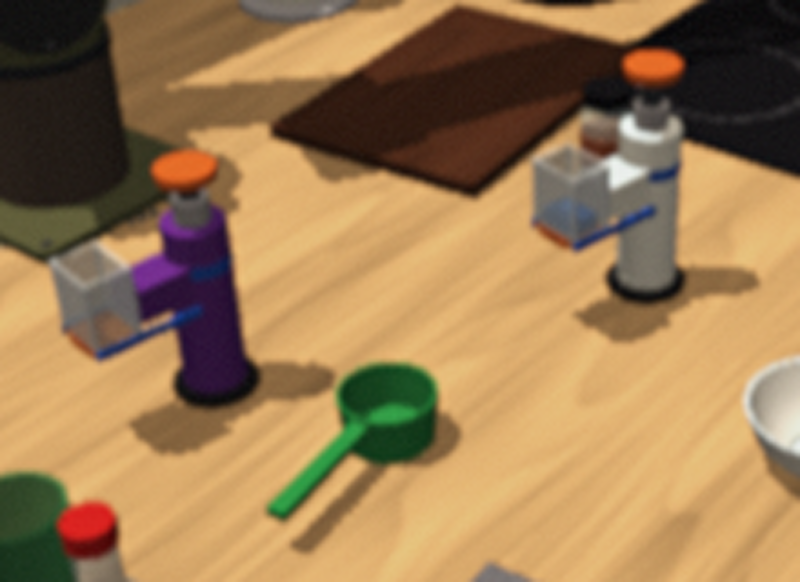

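```bash
cat >> h.py <<'E'
def scoopfit(cam,im,W,label_box=None):
    hsv=cv2.cvtColor(im,cv2.COLOR_BGR2HSV); g=(hsv[...,0]>45)&(hsv[...,0]<80)&(hsv[...,1]>140)
    m=[m for m in masks_of(cam,"scoop")][0]["pixels"]; m=cv2.dilate(m.astype(np.uint8),np.ones((5,5)))>0
    p=W[m&g]; p=p[~np.isnan(p[:,0])]
    q=p[(p[:,2]>32)&(p[:,2]<48)]
    # model: ring r in 35..38 + handle segment; robust fit
    from scipy.optimize import least_squares
    def res(v):
        c=v[:2]; u=np.array([np.cos(v[2]),np.sin(v[2])]); d=q[:,:2]-c; r=np.hypot(*d.T)
        a=d@u; b=d@[-u[1],u[0]]
        ring=np.abs(r-36.5); h=np.hypot(np.clip(np.abs(b)-6,0,None)+0.15*b,np.clip(36-a,0,None)+np.clip(a-141,0,None))
        return np.minimum(ring,h)
    best=None
    for y in (-2.2,-1.8,-1.4):
        far=q.mean(0)[:2]
        for k in (30,50,70):
            s=least_squares(res,[far[0]-k*np.cos(y),far[1]-k*np.sin(y),y],loss="soft_l1",f_scale=2)
            if best is None or s.cost<best.cost: best=s
    v=best.x; u=np.array([np.cos(v[2]),np.sin(v[2])])
    a=(q[:,:2]-v[:2])@u
    return v,v[:2]+95*u,a.min(),a.max(),len(q),best.cost/len(q)
E
python3 - <<'E'
from h import *
for c in ["top","scene"]:
    im,d=get_image(c); W=cloud(c,d); print(c,scoopfit(c,im,W))
    hsv=cv2.cvtColor(im,cv2.COLOR_BGR2HSV)
    # white/orange dispenser z top of cap
    for m in masks_of(c,"cap"):
        p=W[m["pixels"]];q=p[(abs(p[:,0]-538)<25)&(abs(p[:,1]-180)<25)&(p[:,2]>196)]
        if len(q): print(c,"cap",q.mean(0),np.percentile(q,[3,97],axis=0).round(1).tolist())
    q=W[(abs(W[...,0]-525)<45)&(abs(W[...,1]-105)<40)&(W[...,2]>125)&(W[...,2]<156)]
    print("mag",cv2.minAreaRect(q[:,:2].astype(np.float32)),np.percentile(q,[2,98],axis=0).round())
E
```

```text
top (array([ 498.84830935, -102.97555112,   -1.39253454]), array([ 515.69363109, -196.47012388]), np.float64(-36.95941537891885), np.float64(139.80754305850664), 391, np.float64(0.4198270724666263))
top cap [537.67629786 179.41511116 204.15282226] [[518.5, 159.7, 200.6], [556.2, 199.5, 207.9]]
mag ((524.629638671875, 112.12956237792969), (70.47731018066406, 48.49024200439453), 77.35733795166016) [[495.  75. 125.]
 [546. 142. 151.]]
scene (array([ 499.9049887 , -103.08945594,   -1.38052946]), array([ 517.87147919, -196.37506694]), np.float64(-36.783643881948734), np.float64(139.86092609319743), 276, np.float64(0.6333543168095289))
scene cap [543.72832941 173.03760618 203.71742135] [[525.3, 157.9, 197.7], [560.5, 195.4, 207.2]]
mag ((523.7175903320312, 109.60096740722656), (69.14379119873047, 52.91060256958008), 79.26316833496094) [[494.  74. 126.]
 [548. 120. 150.]]
```

The white dispenser (crop a at about 190,230, with a blue tablet) is the one meant. The purple one at 500,410 is the look-alike. The only green thing with a handle is the scoop, with its bowl at 420,270. The green tumbler at 680,315 has no handle. Crop c confirms all of this.

Request:
drive_tool(
  rows=[
    [0, [-6.9, -8.1, 0], [0, 0, 1.02]],
    [0, [-6.9, -8.1, 0], [0, 0, 1.02]],
    [0, [-6.9, -8.1, 0], [0, 0, 1.02]],
    [0, [-6.9, -8.1, 0], [0, 0, 1.02]],
    [0, [-6.9, -8.1, 0], [0, 0, 1.02]],
    [0, [-6.9, -8.1, 0], [0, 0, 1.02]],
    [0, [-6.9, -8.1, 0], [0, 0, 1.02]],
    [0, [-6.9, -8.1, 0], [0, 0, 1.02]],
    [0, [-6.9, -8.1, 0], [0, 0, 1.02]],
    [0, [-6.9, -8.1, 0], [0, 0, 1.02]],
    [0, [-6.9, -8.1, 0], [0, 0, 1.02]],
    [0, [-6.9, -8.1, 0], [0, 0, 1.02]],
  ],
  newtons=30,
)

```text
t: 2.6
tcp_pos: [375.0, 203.9, 231.6]
ee_rot: [0.64, 0.768, 0.0, 0.0]
ft_force: [0.1, -0.1, 0.1]
width: 85.3
grasp_force: 0.0
```

```bash
cat > go.py <<'E'
import sys
from h import *
from scipy.spatial.transform import Rotation as R
x,y,z,ang=map(float,sys.argv[1:5])
s=arm.sense(); r=R.from_quat(s["ee_rot"]); M=r.as_matrix()
X=np.array([np.cos(np.radians(ang)),np.sin(np.radians(ang)),0]);Z=np.array([0,0,-1.]);G=np.c_[X,np.cross(Z,X),Z]
print("t",s["t"],"tcp",s["tcp_pos"].round(1),"xang",np.degrees(np.arctan2(M[1,0],M[0,0])).round(1),"F",s["ft_force"].round(1),"w",s["width"],s["grasp_force"])
print("shift",(M.T@(np.array([x,y,z])-s["tcp_pos"])/40).round(3),"turn",(R.from_matrix(M.T@G)).as_rotvec().round(3))
E
python3 go.py 516.5 -196.5 130 100.5
```

```text
t 2.6 tcp [375.  203.9 231.6] xang 100.4 F [ 0.1 -0.1  0.1] w 85.31082106097168 0.0
shift [-10.483   1.676   2.543] turn [ 0.001  0.    -0.002]
```

Request:
drive_tool(
  rows=[
    [0, [-10.48, 1.68, 2.5], [0, 0, 0]],
    [0, [-10.48, 1.68, 2.5], [0, 0, 0]],
    [0, [-10.48, 1.68, 2.5], [0, 0, 0]],
    [0, [-10.48, 1.68, 2.5], [0, 0, 0]],
    [0, [-10.48, 1.68, 2.5], [0, 0, 0]],
    [0, [-10.48, 1.68, 2.5], [0, 0, 0]],
    [0, [-10.48, 1.68, 2.5], [0, 0, 0]],
    [0, [-10.48, 1.68, 2.5], [0, 0, 0]],
    [0, [-10.48, 1.68, 2.5], [0, 0, 0]],
    [0, [-10.48, 1.68, 2.5], [0, 0, 0]],
    [0, [-10.48, 1.68, 2.5], [0, 0, 0]],
    [0, [-10.48, 1.68, 2.5], [0, 0, 0]],
  ],
)

```text
t: 3.6
tcp_pos: [518.8, -195.3, 129.8]
ee_rot: [0.639, 0.769, -0.0, -0.001]
ft_force: [0.2, 0.9, -0.1]
width: 85.4
grasp_force: 0.0
```

```bash
python3 go.py 516.5 -196.5 16 100.5; python3 - <<'E'
from h import *
from scipy.spatial.transform import Rotation as R
s=arm.sense(); im,d=get_image("wrist"); cv2.imwrite("pics/w1.png",im)
T=np.eye(4);T[:3,:3]=R.from_quat(s["ee_rot"]).as_matrix();T[:3,3]=s["tcp_pos"]
W=cloud("wrist",d,T@np.array(camera_info("wrist")["hand_eye"]))
try: print(scoopfit("wrist",im,W))
except Exception as e: print(e)
hsv=cv2.cvtColor(im,cv2.COLOR_BGR2HSV); g=(hsv[...,0]>45)&(hsv[...,0]<80)&(hsv[...,1]>140)
q=W[g]; q=q[(q[:,2]>30)&(q[:,2]<46)&(q[:,1]<-150)]
print(len(q),q[:,2].mean(), np.polyfit(q[:,1]+196.5,q[:,0],1), np.percentile(q,[1,99],axis=0))
E
```

```text
t 3.6 tcp [ 518.8 -195.3  129.8] xang 100.5 F [ 0.2  0.9 -0.1] w 85.36142474527877 0.0
shift [-0.02  -0.057  2.846] turn [-0.001 -0.001  0.   ]
(array([ 497.81583823, -103.13432633,   -1.400627  ]), array([ 513.90401533, -196.76215637]), np.float64(-30.156589044706223), np.float64(139.25609124680088), 2223, np.float64(1.1323076486414698))
586 38.3058847223715 [-1.77453618e-01  5.12566429e+02] [[ 498.51783739 -240.67551219   36.59314742]
 [ 526.28473983 -150.97644682   39.85609627]]
```

View pics/w1.png

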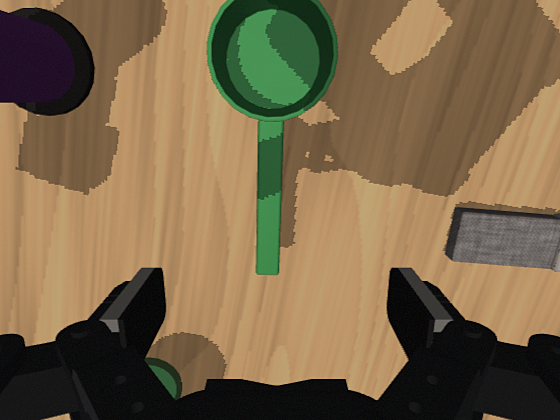

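Request:
drive_tool(
  rows=[
    [0, [-0.01, -0.11, 0.8], [0, 0, 0]],
    [0, [-0.01, -0.11, 1.6], [0, 0, 0]],
    [0, [-0.01, -0.11, 2.2], [0, 0, 0]],
    [0, [-0.01, -0.11, 2.6], [0, 0, 0]],
    [0, [-0.01, -0.11, 2.85], [0, 0, 0]],
    [0, [-0.01, -0.11, 2.85], [0, 0, 0]],
    [0, [-0.01, -0.11, 2.85], [0, 0, 0]],
    [0.4, [-0.01, -0.11, 2.85], [0, 0, 0]],
    [0.7, [-0.01, -0.11, 2.85], [0, 0, 0]],
    [1, [-0.01, -0.11, 2.85], [0, 0, 0]],
    [1, [-0.01, -0.11, 2.85], [0, 0, 0]],
    [1, [-0.01, -0.11, 2.85], [0, 0, 0]],
  ],
  newtons=30,
)

```text
t: 4.7
tcp_pos: [513.8, -195.0, 18.0]
ee_rot: [0.638, 0.77, 0.0, 0.001]
ft_force: [0.1, -0.8, -0.1]
width: 25.3
grasp_force: 0.0
```

Request:
drive_tool(
  rows=[
    [1, [0, 0, 0], [0, 0, 0]],
    [1, [0, 0, 0], [0, 0, 0]],
    [1, [0, 0, 0], [0, 0, 0]],
    [1, [0, 0, 0], [0, 0, 0]],
    [1, [0, 0, 0], [0, 0, 0]],
    [1, [0, 0, 0], [0, 0, 0]],
  ],
)

```text
t: 5.2
tcp_pos: [513.7, -194.9, 17.5]
ee_rot: [0.638, 0.77, -0.0, 0.0]
ft_force: [-0.9, -1.0, 2.9]
width: 15.2
grasp_force: 31.3
```

```bash
python3 go.py 516.5 -196.5 16 100.5; python3 - <<'E'
from h import *
for c in ["top","scene"]:
    im,d=get_image(c); W=cloud(c,d)
    try: print(scoopfit(c,im,W))
    except Exception as e: print(e)
E
```

```text
t 5.2 tcp [ 513.7 -194.9   17.5] xang 100.7 F [-0.9 -1.   2.9] w 15.222984063342743 31.26901388168335
shift [-0.052  0.063  0.038] turn [0.    0.    0.003]
(array([483.98807557, -36.9764585 ,  -0.96380417]), array([ 538.17602783, -115.00636194]), np.float64(27.18278324155925), np.float64(97.81823429470417), 50, np.float64(6.54758497400713))
(array([ 497.4685847 , -104.2028505 ,   -1.36946438]), array([ 516.46616719, -197.28395417]), np.float64(-38.05197968154491), np.float64(139.70888846602827), 183, np.float64(0.7108986128512316))
```

Request:
drive_tool(
  rows=[
    [1, [0, 0, -0.1], [0, 0, 0]],
    [1, [0, 0, -0.25], [0, 0, 0]],
    [1, [0, 0, -0.4], [0, 0, 0]],
    [1, [0.2, 0.06, -0.4], [0, 0, 0]],
    [1, [0.6, 0.19, -0.4], [0, 0, 0]],
    [1, [1.1, 0.35, -0.4], [0, 0, 0]],
    [1, [1.6, 0.5, -0.4], [0, 0, 0]],
    [1, [2.1, 0.66, -0.4], [0, 0, 0]],
    [1, [2.5, 0.79, -0.4], [0, 0, 0]],
    [1, [2.8, 0.88, -0.4], [0, 0, 0]],
    [1, [2.9, 0.91, -0.4], [0, 0, 0]],
    [1, [2.9, 0.91, -0.4], [0, 0, 0]],
  ],
  newtons=50,
)

```text
t: 6.4
tcp_pos: [527.7, -73.0, 33.3]
ee_rot: [0.638, 0.77, -0.0, -0.0]
ft_force: [-0.9, 0.1, -0.3]
width: 14.7
grasp_force: 52.6
```

```bash
python3 go.py 537.5 6 32 100.7; python3 - <<'E'
from h import *
im,d=get_image("scene"); cv2.imwrite("pics/s2.png",cv2.resize(im[150:290,200:400],(800,560)))
E
```

```text
t 6.4 tcp [527.7 -73.   33.3] xang 100.8 F [-0.9  0.1 -0.3] w 14.667469445589607 52.58499562740326
shift [1.894 0.609 0.032] turn [-0.    -0.     0.001]
```

View pics/s2.png

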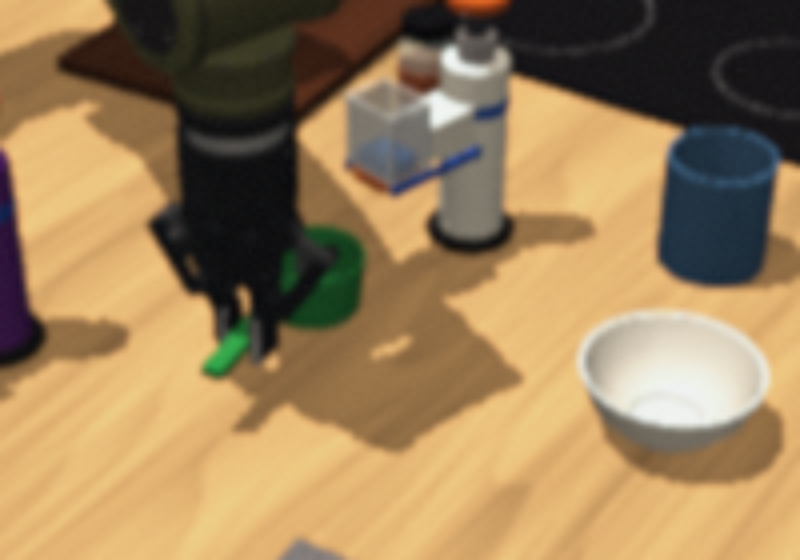

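The scoop is held level in front of the white dispenser (bowl at about 325,280 in the crop), and the way under the magazine (385,135) is free.

Request:
drive_tool(
  rows=[
    [1, [0.3, 0.1, 0], [0, 0, 0]],
    [1, [0.7, 0.23, 0], [0, 0, 0]],
    [1, [1.1, 0.35, 0], [0, 0, 0]],
    [1, [1.5, 0.48, 0], [0, 0, 0]],
    [1, [1.8, 0.58, 0], [0, 0, 0]],
    [1, [1.89, 0.61, 0], [0, 0, 0]],
    [1, [1.89, 0.61, 0], [0, 0, 0]],
    [1, [1.89, 0.61, 0.1], [0, 0, 0]],
    [1, [1.89, 0.61, 0.2], [0, 0, 0]],
    [1, [1.89, 0.61, 0.3], [0, 0, 0]],
    [1, [1.89, 0.61, 0.37], [0, 0, 0]],
    [1, [1.89, 0.61, 0.37], [0, 0, 0]],
  ],
)

```text
t: 7.45
tcp_pos: [537.4, 4.4, 17.8]
ee_rot: [0.639, 0.769, -0.0, -0.001]
ft_force: [-0.9, 0.4, -0.1]
width: 15.0
grasp_force: 52.7
```

```bash
python3 go.py 537.5 6 17.5 100.7
```

```text
t 7.45 tcp [537.4   4.4  17.8] xang 100.6 F [-0.9  0.4 -0.1] w 14.978836922602285 52.73683547973633
shift [0.038 0.01  0.008] turn [-0.001 -0.    -0.002]
```

Request:
drive_tool(
  rows=[
    [1, [0.03, 0, 0.03], [0, 0, 0]],
    [1, [0.03, 0, 0.03], [0, 0, 0]],
    [0.6, [0.03, 0, 0.03], [0, 0, 0]],
    [0.3, [0.03, 0, 0.03], [0, 0, 0]],
    [0, [0.03, 0, 0.03], [0, 0, 0]],
    [0, [0.03, 0, 0.03], [0, 0, 0]],
    [0, [0.03, 0, 0.03], [0, 0, 0]],
    [0, [0.03, 0, -0.5], [0, 0, 0]],
    [0, [0.03, 0, -1.5], [0, 0, 0]],
    [0, [0.03, 0, -2.5], [0, 0, 0]],
    [0, [0.03, 0, -2.8], [0, 0, 0]],
    [0, [0.03, 0, -2.8], [0, 0, 0]],
  ],
)

```text
t: 8.45
tcp_pos: [541.0, 5.8, 136.1]
ee_rot: [0.638, 0.77, 0.003, 0.004]
ft_force: [0.7, -0.9, -0.7]
width: 85.4
grasp_force: 0.0
```

```bash
python3 go.py 537.5 6 17.5 100.7; python3 - <<'E'
from h import *
from scipy.spatial.transform import Rotation as R
s=arm.sense(); 
T=np.eye(4);T[:3,:3]=R.from_quat(s["ee_rot"]).as_matrix();T[:3,3]=s["tcp_pos"]
for c in ["scene","top","wrist"]:
    im,d=get_image(c); W=cloud(c,d,T@np.array(camera_info("wrist")["hand_eye"]) if c=="wrist" else None)
    cv2.imwrite(f"pics/{c}3.png",im)
    try: print(c,scoopfit(c,im,W))
    except Exception as e: print(c,e)
    q=W[(abs(W[...,0]-525)<45)&(W[...,1]>65)&(W[...,1]<118)&(W[...,2]>125)&(W[...,2]<156)]
    if len(q): print("mag",cv2.minAreaRect(q[:,:2].astype(np.float32)),np.percentile(q,[2,98],axis=0).round())
E
```

```text
t 8.45 tcp [541.    5.8 136.1] xang 100.7 F [ 0.7 -0.9 -0.7] w 85.4308678786837 0.0
shift [ 0.029 -0.114  2.965] turn [ 0.01   0.003 -0.001]
scene (array([522.64891818,  97.11155307,  -1.3593994 ]), array([542.58238201,   4.22637115]), np.float64(-39.859147187193464), np.float64(139.201255835043), 228, np.float64(0.8753263121358245))
mag ((520.4625244140625, 92.59600830078125), (34.797523498535156, 55.8848762512207), 86.97314453125) [[492.  76. 126.]
 [547. 108. 150.]]
top (array([519.89019074,  98.18472127,  -1.34100312]), array([541.52892675,   5.68193696]), np.float64(29.47838865107843), np.float64(69.58557176319866), 92, np.float64(0.1175475163682728))
mag ((524.2603759765625, 77.97053527832031), (7.534170627593994, 31.25774574279785), 87.68647766113281) [[509.  74. 126.]
 [540.  82. 151.]]
wrist (array([527.14061075,  99.75574388,  -1.39652983]), array([543.61226074,   6.19461549]), np.float64(9.211471246820155), np.float64(142.19941017783316), 1206, np.float64(0.2873240994667983))
mag ((523.5745849609375, 95.3583984375), (35.55820846557617, 48.34284210205078), 77.71331024169922) [[498.  75. 126.]
 [549. 109. 156.]]
```

View pics/wrist3.png

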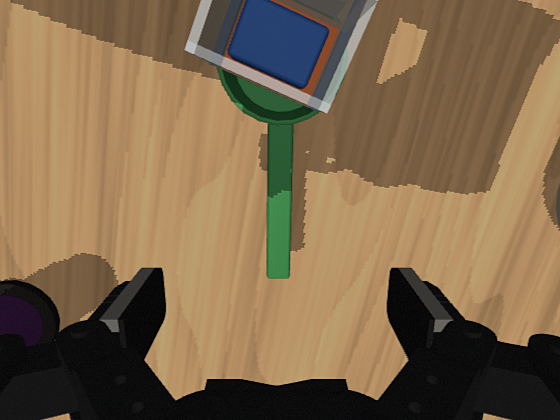

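The scoop stands under the magazine: the bowl (270,85) lies below the blue tablet (278,42), handle toward the robot's view. It measures about 2 mm off the outlet. Next I shut the fingers and go above the cap.

Request:
drive_tool(
  rows=[
    [1, [0, 0, -1], [0, 0, 0]],
    [1, [0, 0, -2], [0, 0, 0]],
    [1, [0, 0, -2.6], [0, 0, 0]],
    [1, [0.6, 0.1, -2.6], [0, 0, 0]],
    [1, [1.4, 0.25, -2.6], [0, 0, 0]],
    [1, [2.2, 0.4, -2.6], [0, 0, 0]],
    [1, [3, 0.55, -2.6], [0, 0, 0]],
    [1, [3.7, 0.66, -2.6], [0, 0, 0]],
    [1, [4.1, 0.73, -2.6], [0, 0, 0]],
    [1, [4.28, 0.76, -2.6], [0, 0, 0]],
    [1, [4.28, 0.76, -2.6], [0, 0, 0]],
    [1, [4.28, 0.76, -2.6], [0, 0, 0]],
  ],
)

```text
t: 9.75
tcp_pos: [535.5, 179.5, 233.5]
ee_rot: [0.638, 0.77, -0.001, -0.0]
ft_force: [-0.7, -0.5, -0.1]
width: -0.0
grasp_force: 0.0
```

Request:
drive_tool(
  rows=[
    [1, [0, 0, 0], [0, 0, 0]],
    [1, [0, 0, 0], [0, 0, 0]],
    [1, [0, 0, 0], [0, 0, 0]],
    [1, [0, 0, 0], [0, 0, 0]],
  ],
)

```text
t: 10.08
tcp_pos: [535.9, 179.1, 234.6]
ee_rot: [0.639, 0.769, 0.0, 0.0]
ft_force: [0.9, 0.4, 0.1]
width: 0.0
grasp_force: 0.0
```

```bash
python3 go.py 539 179.5 206 100.7;python3 - <<'E'
from h import *
im,d=get_image("scene"); W=cloud("scene",d); print(scoopfit("scene",im,W)[:2])
cv2.imwrite("pics/s4.png",cv2.resize(im[110:250,230:430],(800,560)))
hsv=cv2.cvtColor(im,cv2.COLOR_BGR2HSV); o=(hsv[...,0]<18)&(hsv[...,1]>180)&(hsv[...,2]>120)
q=W[o&(abs(W[...,0]-539)<35)&(abs(W[...,1]-179)<35)&(W[...,2]>185)]
top=q[q[:,2]>np.percentile(q[:,2],60)-2]; print(len(q),top.mean(0),np.percentile(q,[2,50,90,98],axis=0).round(1))
E
```

```text
t 10.0833 tcp [535.9 179.1 234.6] xang 100.6 F [0.9 0.4 0.1] w 0.03060767515260538 0.0
shift [-0.005  0.077  0.715] turn [ 0.     0.    -0.002]
(array([522.13212084,  96.92273277,  -1.34942501]), array([542.99105106,   4.24099223]))
101 [539.99867799 177.09439457 205.11245221] [[521.2 156.7 200.6]
 [541.1 174.5 204.7]
 [554.7 191.7 206.3]
 [559.4 196.8 207.2]]
```

View pics/s4.png

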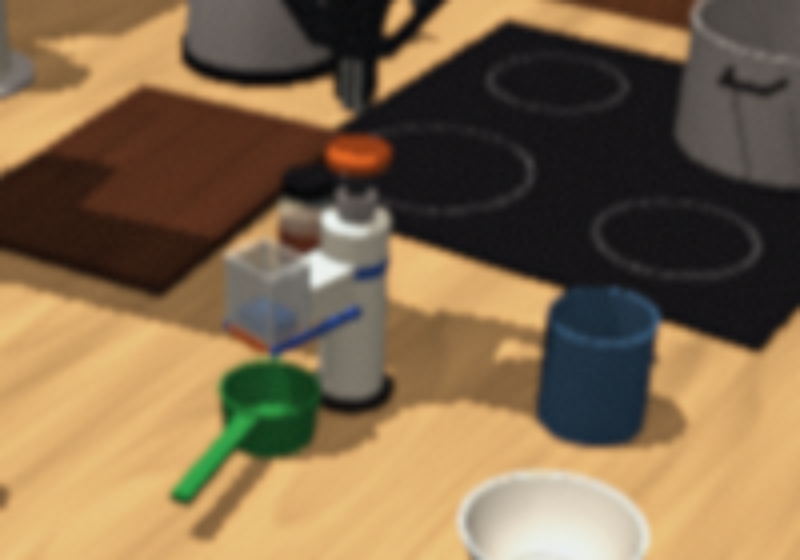

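The shut fingers (355,85) stand just above the orange cap (358,155), a few mm to the left. The scoop stands under the magazine. Going down.

Request:
drive_tool(
  rows=[
    [1, [0, 0.07, 0.2], [0, 0, 0]],
    [1, [0, 0.07, 0.4], [0, 0, 0]],
    [1, [0, 0.07, 0.55], [0, 0, 0]],
    [1, [0, 0.07, 0.65], [0, 0, 0]],
    [1, [0, 0.07, 0.7], [0, 0, 0]],
    [1, [0, 0.07, 0.75], [0, 0, 0]],
    [1, [0, 0.07, 0.8], [0, 0, 0]],
    [1, [0, 0.07, 0.85], [0, 0, 0]],
    [1, [0, 0.07, 0.88], [0, 0, 0]],
    [1, [0, 0.07, 0.9], [0, 0, 0]],
    [1, [0, 0.07, 0.9], [0, 0, 0]],
    [1, [0, 0.07, 0.9], [0, 0, 0]],
  ],
)

```text
t: 11.18
tcp_pos: [538.6, 180.5, 198.8]
ee_rot: [0.638, 0.77, 0.0, 0.0]
ft_force: [-1.5, 0.6, 1.9]
width: -0.1
grasp_force: 1.0
```

Request:
drive_tool(
  rows=[
    [1, [0, 0, 0.04], [0, 0, 0]],
    [1, [0, 0, 0.08], [0, 0, 0]],
    [1, [0, 0, 0.12], [0, 0, 0]],
    [1, [0, 0, 0.16], [0, 0, 0]],
    [1, [0, 0, 0.2], [0, 0, 0]],
    [1, [0, 0, 0.2], [0, 0, 0]],
    [1, [0, 0, 0.2], [0, 0, 0]],
  ],
)

```text
t: 11.77
tcp_pos: [538.8, 180.5, 191.2]
ee_rot: [0.638, 0.77, 0.0, 0.0]
ft_force: [-2.5, 0.0, 5.2]
width: 0.0
grasp_force: 2.8
```

Request:
drive_tool(
  rows=[
    [1, [0, 0, 0.025], [0, 0, 0]],
    [1, [0, 0, 0.05], [0, 0, 0]],
    [1, [0, 0, 0.05], [0, 0, 0]],
    [1, [0, 0, 0.05], [0, 0, 0]],
  ],
)

```text
t: 12.1
tcp_pos: [538.9, 180.5, 189.6]
ee_rot: [0.638, 0.77, 0.0, 0.0]
ft_force: [-2.7, 0.8, 6.7]
width: 0.0
grasp_force: 3.2
```

Request:
drive_tool(
  rows=[
    [1, [0, 0, 0.03], [0, 0, 0]],
    [1, [0, 0, 0.06], [0, 0, 0]],
    [1, [0, 0, 0.1], [0, 0, 0]],
    [1, [0, 0, 0.1], [0, 0, 0]],
    [1, [0, 0, 0.1], [0, 0, 0]],
  ],
)

```text
t: 12.52
tcp_pos: [539.0, 180.5, 186.0]
ee_rot: [0.638, 0.77, 0.001, 0.0]
ft_force: [-2.6, -0.1, 9.3]
width: 0.2
grasp_force: 4.0
```

Request:
drive_tool(
  rows=[
    [1, [0, 0, 0.025], [0, 0, 0]],
    [1, [0, 0, 0.05], [0, 0, 0]],
    [1, [0, 0, 0.05], [0, 0, 0]],
    [1, [0, 0, 0.05], [0, 0, 0]],
  ],
)

```text
t: 12.85
tcp_pos: [539.0, 180.6, 184.2]
ee_rot: [0.638, 0.77, 0.001, 0.0]
ft_force: [-3.9, -1.2, 9.1]
width: 0.0
grasp_force: 4.5
```

Request:
drive_tool(
  rows=[
    [1, [0, 0, 0.02], [0, 0, 0]],
    [1, [0, 0, 0.04], [0, 0, 0]],
    [1, [0, 0, 0.04], [0, 0, 0]],
    [1, [0, 0, 0.04], [0, 0, 0]],
  ],
)

```text
t: 13.18
tcp_pos: [539.3, 180.6, 183.9]
ee_rot: [0.638, 0.77, 0.001, 0.001]
ft_force: [-5.2, -1.0, 12.8]
width: 0.0
grasp_force: 6.5
```

Request:
drive_tool(
  rows=[
    [1, [0, 0, 0.015], [0, 0, 0]],
    [1, [0, 0, 0.015], [0, 0, 0]],
    [1, [0, 0, 0.015], [0, 0, 0]],
    [1, [0, 0, 0.015], [0, 0, 0]],
    [1, [0, 0, 0.015], [0, 0, 0]],
    [1, [0, 0, 0.015], [0, 0, 0]],
    [1, [0, 0, 0.015], [0, 0, 0]],
    [1, [0, 0, 0.015], [0, 0, 0]],
    [1, [0, 0, 0.015], [0, 0, 0]],
    [1, [0, 0, 0.015], [0, 0, 0]],
    [1, [0, 0, 0.015], [0, 0, 0]],
    [1, [0, 0, 0.015], [0, 0, 0]],
  ],
)

```text
t: 14.18
tcp_pos: [539.4, 180.7, 183.9]
ee_rot: [0.638, 0.77, 0.001, 0.001]
ft_force: [-5.6, -1.2, 15.0]
width: -0.1
grasp_force: 7.5
```

```bash
python3 - <<'E'
from h import *
im,d=get_image("scene"); W=cloud("scene",d); print(arm.sense()["ft_force"],scoopfit("scene",im,W)[:2])
cv2.imwrite("pics/s5.png",cv2.resize(im[130:250,250:410],(800,600),interpolation=cv2.INTER_CUBIC))
E
```

```text
[-6.70370823 -1.58944061 15.13517228] (array([522.12995712,  96.5834865 ,  -1.35068965]), array([542.87166098,   3.87544089]))
```

View pics/s5.png

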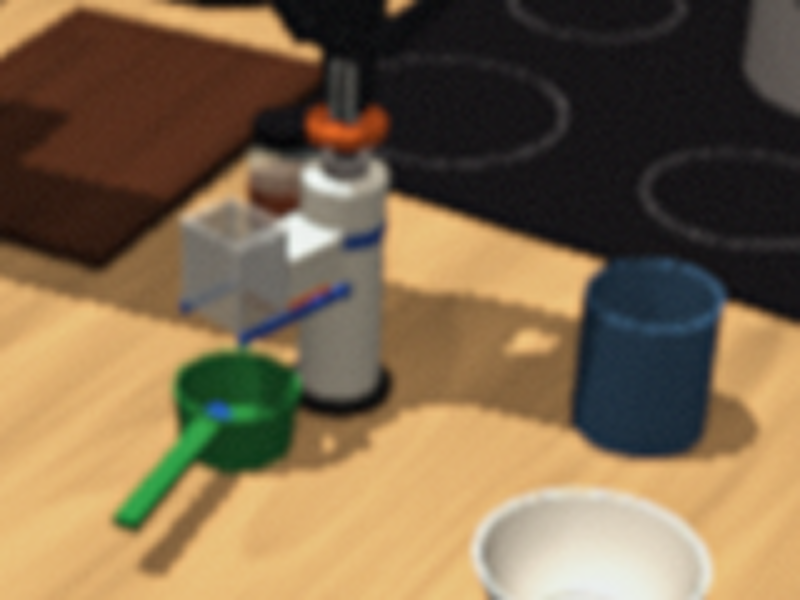

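The cap is fully down, the gate is open, the magazine is empty and the blue tablet shows in the bowl at (218,410). Releasing.

Request:
drive_tool(
  rows=[
    [1, [0, 0, -0.06], [0, 0, 0]],
    [1, [0, 0, -0.15], [0, 0, 0]],
    [1, [0, 0, -0.25], [0, 0, 0]],
    [1, [0, 0, -0.35], [0, 0, 0]],
    [1, [0, 0, -0.5], [0, 0, 0]],
    [1, [0, 0, -0.7], [0, 0, 0]],
    [1, [0, 0, -0.9], [0, 0, 0]],
    [1, [0, 0, -1.3], [0, 0, 0]],
    [1, [0, 0, -1.7], [0, 0, 0]],
    [1, [0, 0, -2], [0, 0, 0]],
    [1, [0, 0, -2], [0, 0, 0]],
    [1, [0, 0, -2], [0, 0, 0]],
  ],
)

```text
t: 15.28
tcp_pos: [538.9, 180.5, 261.1]
ee_rot: [0.638, 0.77, 0.001, 0.0]
ft_force: [-0.5, 0.3, 1.0]
width: 0.2
grasp_force: 0.0
```

Request:
drive_tool(
  rows=[
    [1, [0, 0, 0], [0, 0, 0]],
    [1, [0, 0, 0], [0, 0, 0]],
    [1, [0, 0, 0], [0, 0, 0]],
    [1, [0, 0, 0], [0, 0, 0]],
  ],
)

```text
t: 15.62
tcp_pos: [538.2, 180.3, 259.3]
ee_rot: [0.638, 0.77, -0.001, -0.0]
ft_force: [0.0, 0.1, 0.0]
width: 0.2
grasp_force: 0.0
```

```bash
python3 - <<'E'
from h import *
im,d=get_image("scene"); W=cloud("scene",d); print(arm.sense()["ft_force"],scoopfit("scene",im,W)[:2])
hsv=cv2.cvtColor(im,cv2.COLOR_BGR2HSV); o=(hsv[...,0]<18)&(hsv[...,1]>180)&(hsv[...,2]>120)
q=W[o&(abs(W[...,0]-539)<35)&(abs(W[...,1]-179)<35)&(W[...,2]>170)]
print(len(q),np.percentile(q,[2,50,90,98],axis=0).round(1))
b=(hsv[...,0]>100)&(hsv[...,0]<125)&(hsv[...,1]>120)&(abs(W[...,0]-521)<45)&(abs(W[...,1]-97)<45)&(W[...,2]<60)
print("tablet",b.sum(),np.median(W[b],0))
cv2.imwrite("pics/s6.png",cv2.resize(im[130:250,250:410],(800,600),interpolation=cv2.INTER_CUBIC))
E
```

```text
[ 0.41832453 -0.41483975  0.11763634] (array([522.62494422,  96.73975901,  -1.35904721]), array([542.59111977,   3.86160316]))
103 [[520.2 156.9 199.6]
 [541.2 173.6 204.9]
 [557.9 191.  206.3]
 [561.6 194.5 207. ]]
tablet 8 [511.1200582   95.37717959  20.25003722]
```

View pics/s6.png

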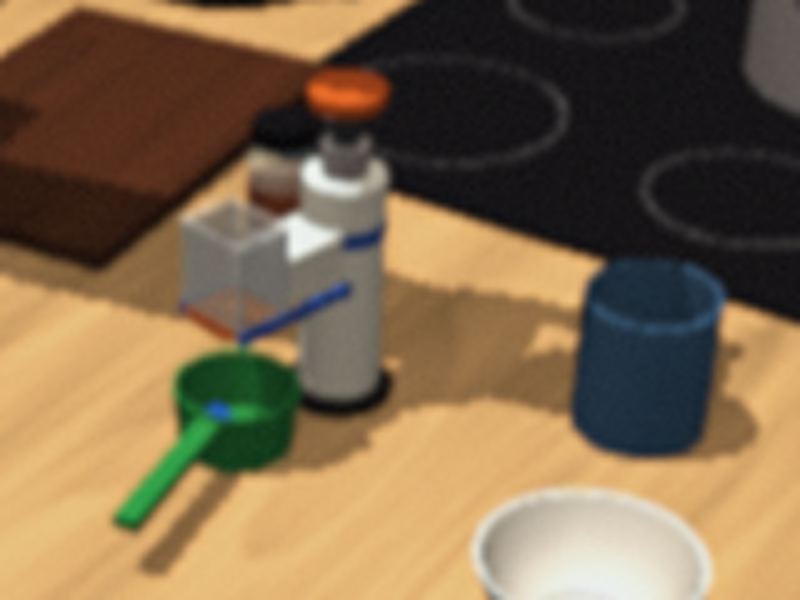

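The cap is back up at (348,92), the gate is closed, the tablet lies in the bowl at (218,410), and the arm is clear. Handing in.

```bash
python3 -c "
from workcell import arm
print(arm.close_job())"
```

```text
the job is handed in; nothing more can be done
None
```

I handed the job in: the scoop stands under the outlet with the tablet in its bowl, and the cap is fully back up after about a second at the second stop, pressed with about 15 N down (limit 24 N). The hand-in gave no verdict.

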